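# Lock the height screw of the cast stand

## Robot

A 6-joint arm with a two-finger parallel gripper is mounted at the origin on the work surface. World frame = base frame: x ahead of the robot, y to its left, z up, the work surface at z = 0. Lengths are in m, angles in rad, forces in N, time in s.
With the tool pointing down it reaches from about 0.275 to 0.725 m from the base axis. Payload 15.9 kg.
Tool frame: the origin (TCP) lies midway between the tips of the shut fingers; the grasp point (between the pads) lies behind it (r.grasp_offset is the z of the grasp point in the tool frame, in m); z points along the fingers, y is the direction in which the jaws open and shut (so a half turn about z gives the same grasp; the last joint's range is limited). The gripper opens to 85 mm and grips with 20 to 120 N. Pads are 22 mm wide; open, the fingers measure 114 mm over their backs; the gripper's body (76 mm by 85 mm) begins 54 mm behind the grasp point. The pads swing forward as they close: fully open they stand 13 mm farther back than shut.
Start: joints at [-1.307, 0.213, -0.034, 1.323, 0, 1.571], TCP at [0.13, -0.483, 0.231] pointing down, gripper open.
Joint ranges: [-2.98, 2.98], [-0.74, 1.72], [-1.14, 1.35], [-2.1, 2.04], [-1.57, 1.44], [-3.14, 3.14]. Speed limits (rad/s): [1.89, 1.89, 2.39, 2.57, 3.14, 3.14].

## Interface

Orientations are given as a unit quaternion [x, y, z, w].
In Python, from cell import sensors, imaging, r gives the robot as it stands.
- The arm moves only by the tool move_arm, never from a script. Its argument "series" is a list of rows, each a list of 3 entries, a list of its own where there are three numbers: the opening, from -1 (shut) to 1 (fully open), then the shift along the tool's x, y, z in mm, then the turn, a rotation vector about the tool's x, y, z in degrees. In form: [[hand, [dx, dy, dz], [wx, wy, wz]], ...]. A call has 1 to 12 rows; each row shifts and turns the commanded pose from where the row before left it, along the tool's axes as they then stand; what a row does not reach is not made up. A row lasts 1/10 s, in which the tool goes at most 50 mm and 8.59 degrees, less where a joint would pass 70% of its speed; a pose out of reach is approached as far as the arm can. A call is refused whole if a number of a shift passes 50 or a number of a turn 8.59, either way. A call with a gripper value outside its range is refused whole. The fingers move at their own pace and stop on an object; "newtons" is the grip in N (left out, the last holds). Time passes only in rows, so rows that do not move let the fingers close. It gives the time, the measured TCP pose, the force and the opening at its end, in the units of the state.
- sensors.get_obs(): the state, without advancing time (a new reading comes with each control period).
- imaging.read_camera(name): name is "scene" or "top" or "wrist"; returns a dict with "img" (420x560x3 uint8, blue, green, red), "fx", "fy", "cx", "cy" (pixels), "pose" (4x4, takes a point from camera to world coordinates). Camera axes: x right, y down, z forward; pixel columns grow to the right and rows downward; lengths in m; the calibration is good to about 2 mm. The wrist camera is an equidistant fisheye: a pixel r from the principal point sees the ray r / f radians off the axis. A picture is of the moment at which its call begins. There is no depth.
- r.job_done(): hands the job in, once; it reports no verdict.
The state is a dict: "time_s": time; "joints": joint angles; "joint_vel": joint speeds; "joint_efforts": joint torques, N m; "ee_pos": TCP position; "ee_rot": TCP orientation; "ft_force": force on the tool from outside, world axes, zero at the start; "wrist_torque": the same for the moment, N m; "gripper_width": opening from 0.0 (shut) to 1.0 (fully open).
Only numpy, scipy, OpenCV 4.12 (cv2) and the standard library are available. Lean on these libraries where they do the work, as an engineer would, in place of code of your own. Each camera call takes 0.05 s, during which the arm holds its last target.

## Task

Set the blue holding key over the T-shaped screw head, its arm beside the steel stop post so that the post keeps the screw from turning, and let go of it. Then turn the red-pegged lever nut clockwise (seen from above) until it seats and tighten it to about 13 N at the peg, holding that for a moment and never exceeding 20 N. Leave the key on, the nut tight, the screw's setting unchanged and the other things on the bench where they are.

Things in the scene. Friction and masses are not known exactly. Their poses are not given: they have to be found in the camera images.
- stand: White base plate 150 x 200 x 14 mm fixed to the bench, carrying an aluminium bridge (56 mm in x, 190 mm in y, top face 72 mm above the bench) over a plaster cast. Origin: centre of the underside; the vertical screw axis is the stand's z axis. The stand's place and yaw vary.
- stop_post: Upright dark steel pin, 12 mm diameter, fixed on the bridge, 72 to 137 mm above the bench. Origin: centre of its foot, at stand x +14.5 mm, y +70 mm. The key's arm lies on its stand -x side, 2 to 7 mm off at first; as the nut turns clockwise the arm swings against it. It then carries the load: its force is nearly the force at the lever peg (same 70 mm radius).
- screw: Steel screw on the stand's z axis, origin at bench height. Flange 54 mm diameter, top at 92 mm height; on it a T-bar head along the screw's y, 44 mm long, 10 mm wide, top at 105 mm, its upper 5 mm a 45 degree ridge. Turns on a vertical hinge (0.05 N m friction); the nut drags it along unless held. At the start its y lies 0 to 0.06 rad counter-clockwise of stand y.
- head_top (a point): Top centre of the T-bar head, on the screw axis, 105 mm above the bench.
- head_end (a point): Point on the top of the T-bar head at its end towards the post, 22 mm from the screw axis; shows the screw's setting.
- nut: Brass jam nut with lever and red peg; origin on the screw axis at bench height. Clockwise from above tightens. Runs freely (about 2 N at the peg) for 0.5 to 1.2 rad, different each time and not visible, then seats on a spring washer: the peg force steps to about 7 N, then rises some 1.2 N per mm of peg travel. Let go, it springs back a few mm and stays.
- lever_peg (a point): Point on the axis of the red upright peg, 110 mm above the bench. The peg is 12 mm in diameter, from 85 to 130 mm above the bench, 70 mm from the screw axis; the lever under it is 14 mm wide, top at 85 mm. It starts on the stand's -x / -y side and sweeps clockwise towards -x, then perhaps a little towards +y.
- key: Loose blue holding key, yellow grip fin, about 180 g, channel down. Origin: centre of underside. Channel along key y, open-ended, 12.5 mm wide, 16 deep, walls 50 long, 8 thick. Roof 28.5 x 50 mm at 16-24 mm height. Arm 12 mm wide, same height, along +y to 90 mm. Fin 12 mm thick in x, 40 long in y, at 24-56 mm height. Seated: underside on the flange (92 mm), key y along screw y.
- key_fin (a point): Point to grip on the key's fin, on its axis, 46 mm above its underside.
- key_arm (a point): Point inside the key's arm where it meets the post, at key y +70 mm, height 20 mm.
- cast: Loose yellow plaster cast with white teeth, 68 mm diameter, 30 mm high; bystander.
- jar: Loose white jar with red lid, 56 mm diameter, 75 mm high; bystander.
- bowl: Loose green mixing bowl, 110 mm diameter, 60 mm high; bystander.
There are look-alikes about, which are no part of the job. There is more than one size of the key; the one meant has the size given above. There is more than one size of the stand; the one meant has the size given above.

How it is judged:
On the way, in this order (a step that is already met when the one before it is completed fails the run):
1. the key is seated on the screw head, its arm beside the post, and let go (horizontal distance between key and head_top below 0.012 m and height (world z) of key between 0.088 and 0.096 m and angle between key's own z axis and vertical below 0.08 rad and y of key_arm in the frame of stand above 0.05 m and x of key_arm in the frame of stand below 0.008 m and contact force between key and the fingers below 0.2 N and contact force between key and the arm below 0.2 N), for 0.2 s.
2. the nut is tightened by its lever so that the key bears on the post with 9 N or more (contact force between key and stop_post above 9 N and (contact force between nut and the fingers above 4 N or contact force between nut and the arm above 4 N) and contact force between key and the fingers below 0.2 N and contact force between key and the arm below 0.2 N), for 0.25 s.
At the end, for the whole second after the job is handed in: The key stands at rest on the screw's flange (underside 88 to 96 mm above the bench, within 15 mm of the screw axis) with its arm on the post's side; the screw head's end is within 5.5 mm of where it began; the lever peg stays more than 28 mm from where it began; the robot has let go (horizontal distance between key and head_top below 0.015 m and height (world z) of key between 0.088 and 0.096 m and y of key_arm in the frame of stand above 0.05 m and distance of head_end from where it was at the start of the episode below 0.0055 m and distance of lever_peg from where it was at the start of the episode above 0.028 m and linear speed of key below 0.02 m/s and contact force between nut and the fingers below 0.2 N); the robot touches nothing.
It fails at once if the nut is overtightened: the key bears on the post with more than 20 N (contact force between key and stop_post above 20 N).
It fails at once if the screw is turned well away from its setting (its head's end moves more than 9 mm) (distance of head_end from where it was at the start of the episode above 0.009 m).
It fails at once if a bystander is moved more than 20 mm (distance of any of cast, jar, bowl from where it was at the start of the episode above 0.02 m).
It also fails if it takes over 58 s, if anything falls off the work surface, if the arm or the gripper's body presses on something with over 40 N, if the wrist force passes 120 N, or if a joint passes its speed limit or range.

## Working session

There is one attempt and no reset: what is moved stays moved. The work goes in short steps, Python scripts to look and compute and a tool call to move; the robot and the scene stay as the last step left them, time stands still between calls to the robot, and variables do not carry over. Pictures are saved under pics/ and viewed, and the job is handed in when it is done.

Besides the shell and the picture viewer there is one more tool, called as name([rows], argument=value, ...), one row to a line, values as JSON. move_arm: Moves the arm, as the interface text tells. Its arguments: {"type":"object","properties":{"series":{"type":"array"},"newtons":{"type":"number"}},"required":["series"]}

```bash
ls; mkdir -p pics
python3 - <<'E'
from cell import sensors, imaging, r
import cv2
for n in ["scene","top","wrist"]:
    c=imaging.read_camera(n); cv2.imwrite(f"pics/{n}0.png",c["img"])
    print(n,c["fx"],c["fy"],c["cx"],c["cy"]); print(c["pose"].round(4) if hasattr(c["pose"],'round') else c["pose"])
print(sensors.get_obs()); print(r.grasp_offset)
E
```

```text
pics
scene 436.275853702734 436.275853702734 278.588379039262 208.76535371672867
[[ 0.862   0.346  -0.3705  0.9651]
 [ 0.5069 -0.6017  0.6173 -0.5923]
 [-0.0094 -0.7199 -0.694   0.7763]
 [ 0.      0.      0.      1.    ]]
top 521.1571442013975 521.1571442013975 281.0324578342265 220.46939219898084
[[ 0.0161 -0.9921  0.1243  0.4662]
 [-0.9996 -0.0191 -0.0225  0.0552]
 [ 0.0247 -0.1239 -0.992   1.3509]
 [ 0.      0.      0.      1.    ]]
wrist 325.19226210127806 325.19226210127806 278.984508218325 209.71794498605908
[[ 0.2603 -0.9124 -0.3159  0.2113]
 [-0.9655 -0.2463 -0.0841 -0.4618]
 [-0.0011  0.3268 -0.9451  0.3723]
 [ 0.      0.      0.      1.    ]]
{'time_s': 0.15, 'joints': array([-1.30702235e+00,  2.13257880e-01, -3.48831585e-02,  1.32351310e+00,
        1.24696170e-05,  1.57075325e+00]), 'joint_vel': array([-7.40642034e-05, -2.11079850e-03,  2.27535194e-03, -4.61254198e-04,
       -5.34592480e-04,  2.81940081e-04]), 'joint_efforts': array([-1.14549512e-03, -6.86414909e+01,  4.87243187e+01,  1.32663909e-02,
       -1.77333841e-04,  3.62125911e-05]), 'ee_pos': array([ 0.13029881, -0.48245396,  0.23093509]), 'ee_rot': array([ 9.91312587e-01,  1.31526310e-01, -5.02132706e-05, -4.26000906e-04]), 'ft_force': array([ 0.24082477,  0.31650918, -0.40817226]), 'wrist_torque': array([-0.07484398, -0.03435933,  0.00936144]), 'gripper_width': 0.9983325940571115}
-0.0187
```

View pics/scene0.png

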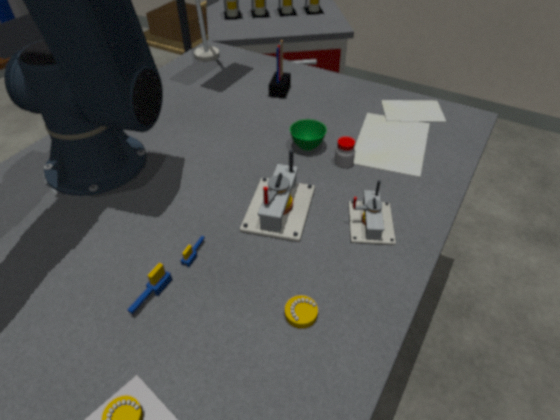

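View pics/top0.png

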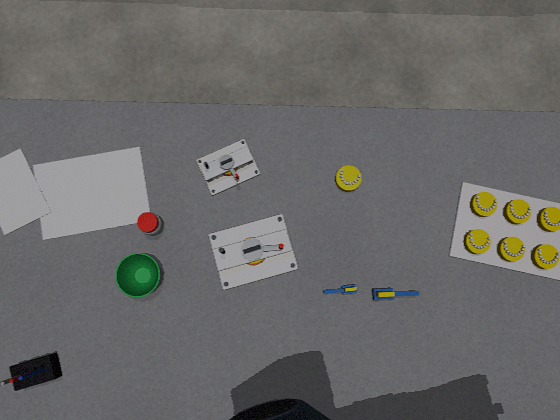

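View pics/wrist0.png

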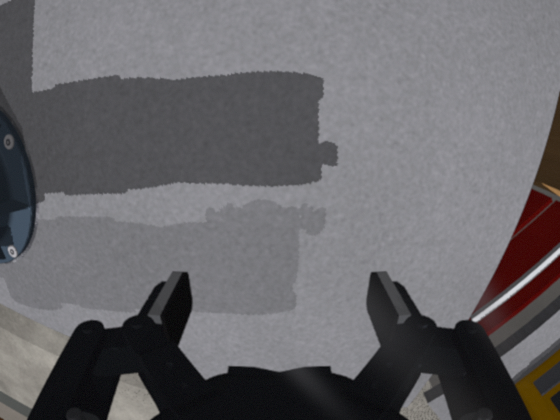

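Two keys and two stands are visible. The larger ones are the key at (385,294) and the stand at (253,250) in the top view. Next I zoom in and measure.

```bash
cat > h.py <<'E'
import numpy as np, cv2
from cell import sensors, imaging, r
from scipy.spatial.transform import Rotation as R
def ray(c,u,v):
    P=np.array(c["pose"]); 
    x=(u-c["cx"])/c["fx"]; y=(v-c["cy"])/c["fy"]
    if c.get("fish"):
        rr=np.hypot(x,y); d=np.array([np.sin(rr)*x/rr,np.sin(rr)*y/rr,np.cos(rr)]) if rr>0 else np.array([0,0,1.])
    else: d=np.array([x,y,1.])
    return P[:3,3],P[:3,:3]@d
def at(c,u,v,z):
    o,d=ray(c,u,v); return o+d*(z-o[2])/d[2]
def proj(c,p):
    P=np.array(c["pose"]); q=P[:3,:3].T@(np.asarray(p)-P[:3,3])
    if c.get("fish"):
        n=np.hypot(q[0],q[1]); th=np.arctan2(n,q[2]); return np.array([c["cx"]+c["fx"]*th*q[0]/n,c["cy"]+c["fy"]*th*q[1]/n])
    return np.array([c["cx"]+c["fx"]*q[0]/q[2],c["cy"]+c["fy"]*q[1]/q[2]])
def cam(n):
    c=dict(imaging.read_camera(n)); c["fish"]=n=="wrist"; return c
def crop(img,u0,v0,w,h,s,name):
    cv2.imwrite(name,cv2.resize(img[v0:v0+h,u0:u0+w],None,fx=s,fy=s,interpolation=cv2.INTER_CUBIC))
E
python3 - <<'E'
from h import *
c=cam("top"); crop(c["img"],195,205,120,90,6,"pics/ta.png"); crop(c["img"],310,270,120,50,6,"pics/tb.png")
E
```

```text
(no output)
```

View pics/ta.png

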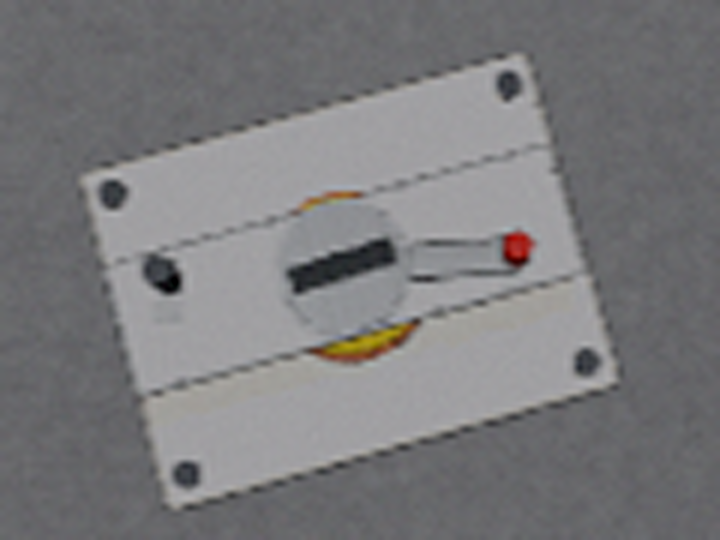

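View pics/tb.png

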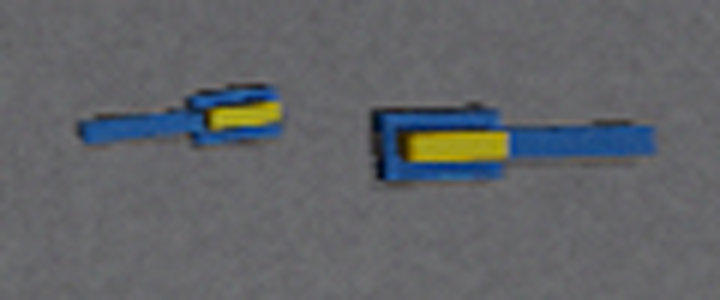

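Run:
```python
from h import *
c=cam("top")
def A(x,y,z): return at(c,195+x/6-.4,205+y/6-.4,z)
P=[A(82,177,.014),A(527,52,.014),A(618,380,.014),A(175,510,.014)]
for p in P: print(p.round(4))
cen=np.mean(P,0); print("cen",cen.round(4),[np.linalg.norm(P[i]-P[(i+1)%4]).round(4) for i in range(4)])
yd=(P[0]-P[1]+P[3]-P[2])[:2]; xd=(P[0]-P[3]+P[1]-P[2])[:2]
yaw=np.arctan2(-yd[0],yd[1]); yaw2=np.arctan2(xd[1],xd[0]); print("yaw",yaw,yaw2)
h1=A(291,281,.105);h2=A(395,250,.105);hd=h1-h2;print("head",((h1+h2)/2).round(4),np.arctan2(-hd[0],hd[1]),np.linalg.norm(hd))
print("flange",A(346,268,.092).round(4)); 
pt=A(158,268,.137); pg=A(518,245,.13);
Rz=R.from_euler('z',(yaw+yaw2)/2).as_matrix()
for q in(pt,pg): print(q.round(4),(Rz.T@(q-cen)).round(4))
def B(x,y,z): return at(c,310+x/6-.4,270+y/6-.4,z)
F=[B(408,133,.056),B(508,133,.056),B(508,160,.056),B(406,160,.056)]
f=np.mean(F,0);d=((F[1]+F[2])-(F[0]+F[3]))/2
print("fin",f.round(4),np.linalg.norm(d),np.arctan2(d[1],d[0]))
a0=B(440,145,.056); e=[B(655,128,.024),B(655,154,.024)];b=[B(510,130,.024),B(510,158,.024)]
print("arm end",np.mean(e,0).round(4)); d=np.mean(e,0)-np.mean(b,0);print(np.arctan2(d[1],d[0]))
k=[B(375,112,.024),B(498,112,.024),B(500,180,.024),B(380,180,.024)];print("roof",np.mean(k,0).round(4))
```

```text
[0.5948 0.2112 0.014 ]
[0.6526 0.0215 0.014 ]
[ 0.5121 -0.0196  0.014 ]
[0.4542 0.1673 0.014 ]
cen [0.5534 0.0951 0.014 ] [np.float64(0.1983), np.float64(0.1463), np.float64(0.1956), np.float64(0.1473)]
yaw 0.298136880149081 0.29355291977137143
head [0.5526 0.0957 0.105 ] 0.30856030344409263 0.04313410698840535
flange [0.5525 0.0949 0.092 ]
[0.5481 0.1663 0.137 ] [0.0157 0.0696 0.123 ]
[0.5601 0.0267 0.13  ] [-0.0135 -0.0673  0.116 ]
fin [ 0.4501 -0.2365  0.056 ] 0.04185786257235151 -1.5550401995887846
arm end [ 0.4533 -0.3277  0.024 ]
-1.5346652649308627
roof [ 0.4498 -0.2355  0.024 ]
```

move_arm([
  [1, [37, -15.5, 0], [0, 0, 0]],
  [1, [37, -15.5, 0], [0, 0, 0]],
  [1, [37, -15.5, 0], [0, 0, 0]],
  [1, [37, -15.5, 0], [0, 0, 0]],
  [1, [37, -15.5, 0], [0, 0, 0]],
  [1, [37, -15.5, 0], [0, 0, 0]],
  [1, [37, -15.5, 0], [0, 0, 0]],
  [1, [37, -15.5, 0], [0, 0, 0]],
  [1, [37, -15.5, 0], [0, 0, 0]],
  [1, [37, -15.5, 0], [0, 0, 0]],
])

```text
time_s: 1.25
ee_pos: [0.4483, -0.2353, 0.2313]
ee_rot: [0.991, 0.132, 0.0, 0.0]
ft_force: [0.3, -0.3, -0.0]
gripper_width: 0.998
```

move_arm([
  [1, [0, 0, 0], [0, 0, -8.4]],
  [1, [0, 0, 0], [0, 0, -8.4]],
  [1, [0, 0, 0], [0, 0, -8.4]],
  [1, [0, 0, 0], [0, 0, -8.4]],
  [1, [0, 0, 0], [0, 0, -8.4]],
  [1, [0, 0, 0], [0, 0, -8.4]],
  [1, [0, 0, 0], [0, 0, -8.4]],
  [1, [0, 0, 0], [0, 0, -8.4]],
  [1, [0, 0, 0], [0, 0, -8.4]],
  [1, [0, 0, 0], [0, 0, 0]],
  [1, [0, 0, 0], [0, 0, 0]],
])

```text
time_s: 2.35
ee_pos: [0.4471, -0.2366, 0.2312]
ee_rot: [0.704, 0.71, -0.0, -0.0]
ft_force: [-0.0, 0.2, 0.2]
gripper_width: 1.002
```

```bash
cat >> h.py <<'E'
def st():
    o=sensors.get_obs(); M=R.from_quat(o["ee_rot"]).as_matrix()
    print("t",round(o["time_s"],2),"pos",o["ee_pos"].round(4),"yhead",round(float(np.arctan2(M[1,1],M[0,1])),4),"z",M[:,2].round(3),"F",o["ft_force"].round(2),"g",round(o["gripper_width"],3),"j",np.round(o["joints"],3)); return o,M
E
python3 - <<'E'
from h import *
st(); c=cam("wrist"); cv2.imwrite("pics/w1.png",c["img"])
for p in [(.45,-.2365,.056),(.4533,-.3277,.024)]: print(proj(c,p))
E
```

```text
t 2.35 pos [ 0.4471 -0.2366  0.2312] yhead 0.0078 z [-0.  0. -1.] F [-0.05  0.19  0.25] g 1.002 j [-0.487  0.225 -0.019  1.327  0.     1.076]
[282.48101551 185.02890133]
[284.15974164 252.39390632]
```

View pics/w1.png

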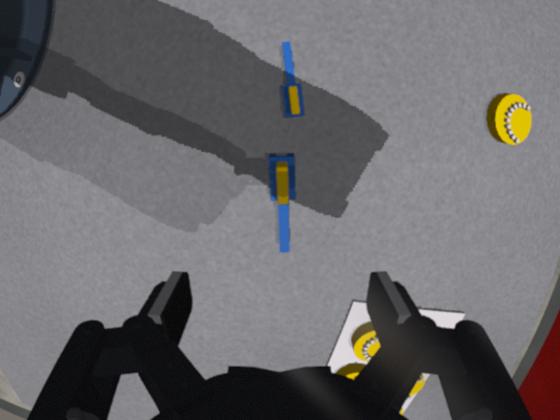

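Run:
```python
from h import *
c=cam("wrist"); crop(c["img"],245,140,80,120,5,"pics/w1z.png")
```

```text
(no output)
```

View pics/w1z.png

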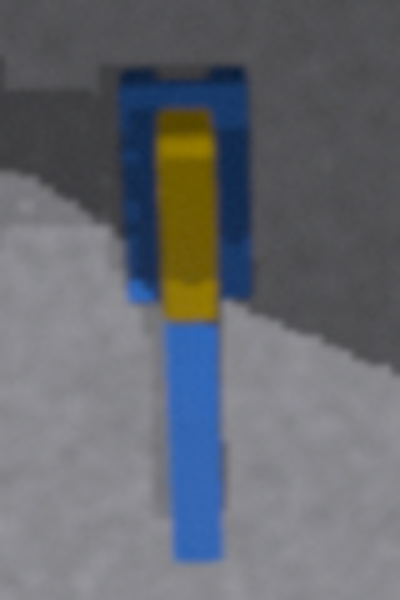

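Run:
```python
from h import *
c=cam("wrist")
def W(x,y,z): return at(c,245+x/5-.4,140+y/5-.4,z)
e=W(199,560,.024);b=W(194,325,.024); f1=W(188,158,.056);f2=W(192,322,.056)
print(e,b,f1,f2,np.linalg.norm(f1-f2)); d=e-b;print(np.arctan2(d[1],d[0])); d=f2-f1;print(np.arctan2(d[1],d[0]));print((f1+f2)/2)
```

```text
[ 0.4536854  -0.32665939  0.024     ] [ 0.45170799 -0.26768565  0.024     ] [ 0.44958612 -0.22228224  0.056     ] [ 0.4507884  -0.25658073  0.056     ] 0.034319550104508295
-1.5372785877798054
-1.5357571144944249
[ 0.45018726 -0.23943148  0.056     ]
```

move_arm([
  [1, [0, 3.3, 20], [0, 0, -1.5]],
  [1, [0, 0, 36], [0, 0, 0]],
  [1, [0, 0, 36], [0, 0, 0]],
  [1, [0, 0, 36], [0, 0, 0]],
  [1, [0, 0, 36], [0, 0, 0]],
  [1, [0, 0, 25], [0, 0, 0]],
  [1, [0, 0, 13.5], [0, 0, 0]],
  [1, [0, 0, 0], [0, 0, 0]],
  [1, [0, 0, 0], [0, 0, 0]],
])

```text
time_s: 3.4
ee_pos: [0.4506, -0.2366, 0.0293]
ee_rot: [0.694, 0.72, 0.0, 0.0]
ft_force: [-0.4, -1.1, 0.4]
gripper_width: 1.003
```

Run:
```python
from h import *
st(); c=cam("wrist"); cv2.imwrite("pics/w2.png",c["img"])
```

```text
t 3.4 pos [ 0.4506 -0.2366  0.0293] yhead 0.0376 z [ 0.  0. -1.] F [-0.42 -1.06  0.42] g 1.003 j [-0.484  0.362 -0.37   0.839  0.     1.05 ]
```

View pics/w2.png

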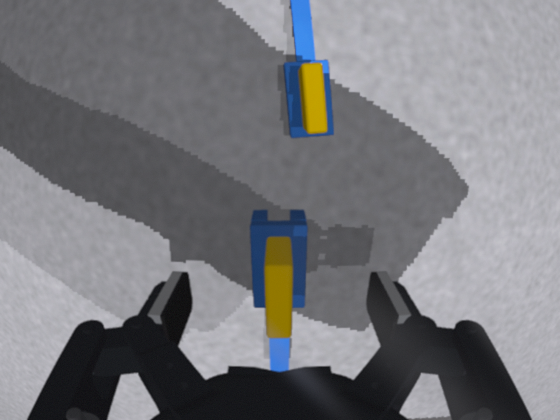

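The fin at column 279 is centred between the pads. I close the fingers.

move_arm([
  [-1, [0, 0, 0], [0, 0, 0]],
  [-1, [0, 0, 0], [0, 0, 0]],
  [-1, [0, 0, 0], [0, 0, 0]],
  [-1, [0, 0, 0], [0, 0, 0]],
  [-1, [0, 0, 0], [0, 0, 0]],
  [-1, [0, 0, 0], [0, 0, 0]],
  [-1, [0, 0, 0], [0, 0, 0]],
  [-1, [0, 0, 0], [0, 0, 0]],
  [-1, [0, 0, 0], [0, 0, 0]],
], newtons=50)

```text
time_s: 4.35
ee_pos: [0.4505, -0.2366, 0.029]
ee_rot: [0.693, 0.721, 0.0, 0.0]
ft_force: [-0.6, 1.9, 5.0]
gripper_width: 0.13
```

move_arm([
  [-1, [0, 0, -10], [0, 0, 0]],
  [-1, [0, 0, -30], [0, 0, 0]],
  [-1, [0, 0, -45], [0, 0, 0]],
  [-1, [0, 0, -45], [0, 0, 0]],
  [-1, [0, 0, -40], [0, 0, 0]],
  [-1, [0, 0, -10], [0, 0, 0]],
  [-1, [0, 0, 0], [0, 0, 0]],
])

```text
time_s: 5.05
ee_pos: [0.4512, -0.2369, 0.2104]
ee_rot: [0.693, 0.721, 0.0, 0.001]
ft_force: [-1.1, 0.7, -1.9]
gripper_width: 0.126
```

Run:
```python
from h import *
st(); c=cam("wrist"); cv2.imwrite("pics/w3.png",c["img"])
```

```text
t 5.05 pos [ 0.4512 -0.2369  0.2104] yhead 0.0387 z [ 0.003 -0.001 -1.   ] F [-1.08  0.66 -1.89] g 0.126 j [-0.483  0.234 -0.06   1.274 -0.     1.049]
```

View pics/w3.png

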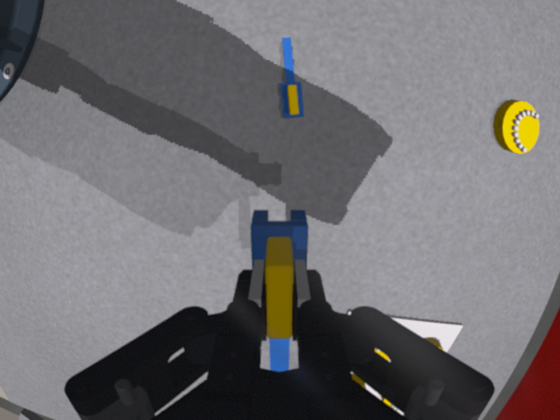

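move_arm([
  [-1, [0, 0, 0], [0, 0, -8.15]],
  [-1, [0, 0, 0], [0, 0, -8.15]],
  [-1, [0, 0, 0], [0, 0, -8.15]],
  [-1, [0, 0, 0], [0, 0, -8.15]],
  [-1, [0, 0, 0], [0, 0, -8.15]],
  [-1, [0, 0, 0], [0, 0, -8.15]],
  [-1, [0, 0, 0], [0, 0, -8.15]],
  [-1, [0, 0, 0], [0, 0, -8.15]],
  [-1, [0, 0, 0], [0, 0, -8.15]],
  [-1, [0, 0, 0], [0, 0, -8.15]],
  [-1, [0, 0, 0], [0, 0, -8.15]],
  [-1, [0, 0, 0], [0, 0, -8.15]],
])

```text
time_s: 6.3
ee_pos: [0.4495, -0.236, 0.2067]
ee_rot: [-0.09, 0.996, 0.001, -0.001]
ft_force: [-0.1, -0.2, -2.2]
gripper_width: 0.127
```

move_arm([
  [-1, [0, 0, 0], [0, 0, -8.15]],
  [-1, [0, 0, 0], [0, 0, -8.15]],
  [-1, [0, 0, 0], [0, 0, -8.15]],
  [-1, [0, 0, 0], [0, 0, -8.15]],
  [-1, [0, 0, 0], [0, 0, -8.15]],
  [-1, [0, 0, 0], [0, 0, -8.15]],
  [-1, [0, 0, 0], [0, 0, -8.15]],
  [-1, [0, 0, 0], [0, 0, -8.15]],
  [-1, [0, 0, 0], [0, 0, -8.15]],
  [-1, [0, 0, 0], [0, 0, -8.15]],
  [-1, [0, 0, 0], [0, 0, -8.15]],
  [-1, [0, 0, 0], [0, 0, -8.15]],
])

```text
time_s: 7.5
ee_pos: [0.4495, -0.236, 0.2067]
ee_rot: [0.81, -0.587, -0.002, 0.0]
ft_force: [0.6, 0.8, -1.5]
gripper_width: 0.129
```

```bash
cat >> h.py <<'E'
def totool(M,d): return (M.T@np.asarray(d)*1000).round(1)
E
python3 - <<'E'
from h import *
o,M=st(); print(totool(M,np.array([.553,.0955,.255])-o["ee_pos"]))
E
```

```text
t 7.5 pos [ 0.4495 -0.236   0.2067] yhead -2.8248 z [-0.003  0.002 -1.   ] F [ 0.61  0.81 -1.5 ] g 0.129 j [-0.484  0.238 -0.065  1.272 -0.    -2.371]
[-282.9 -201.5  -48.1]
```

move_arm([
  [-1, [-28.3, -20.1, -8], [0, 0, 0]],
  [-1, [-28.3, -20.1, -8], [0, 0, 0]],
  [-1, [-28.3, -20.1, -8], [0, 0, 0]],
  [-1, [-28.3, -20.1, -8], [0, 0, 0]],
  [-1, [-28.3, -20.1, -8], [0, 0, 0]],
  [-1, [-28.3, -20.1, -8], [0, 0, 0]],
  [-1, [-28.3, -20.1, 0], [0, 0, 0]],
  [-1, [-28.3, -20.1, 0], [0, 0, 0]],
  [-1, [-28.3, -20.1, 0], [0, 0, 0]],
  [-1, [-28.3, -20.1, 0], [0, 0, 0]],
  [-1, [0, 0, 0], [0, 0, 0]],
  [-1, [0, 0, 0], [0, 0, 0]],
])

```text
time_s: 8.7
ee_pos: [0.5546, 0.0948, 0.2547]
ee_rot: [0.808, -0.589, -0.001, 0.001]
ft_force: [-0.3, -0.4, -1.8]
gripper_width: 0.125
```

Run:
```python
from h import *
o,M=st(); c=cam("wrist"); cv2.imwrite("pics/w4.png",c["img"]); c=cam("scene"); crop(c["img"],220,120,120,120,5,"pics/s4.png")
c=cam("top"); crop(c["img"],195,205,120,90,6,"pics/t4.png");
```

```text
t 8.7 pos [0.5546 0.0948 0.2547] yhead -2.8292 z [-0.003 -0.001 -1.   ] F [-0.26 -0.42 -1.79] g 0.125 j [ 0.169  0.348  0.205  1.431 -0.    -1.714]
```

View pics/w4.png

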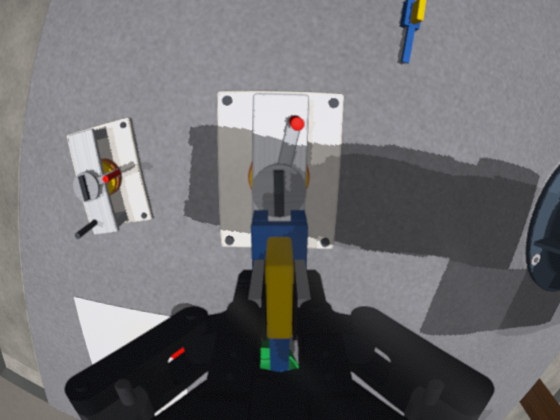

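View pics/s4.png

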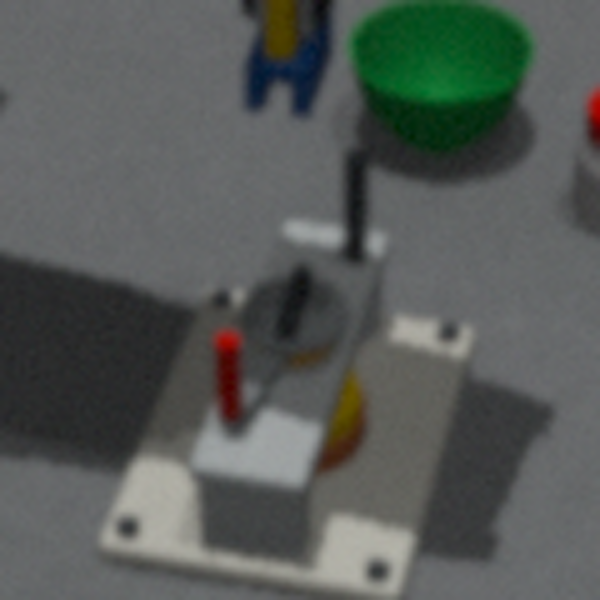

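Run:
```python
from h import *
c=cam("wrist"); crop(c["img"],205,85,150,120,5,"pics/w4z.png")
```

```text
(no output)
```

View pics/w4z.png

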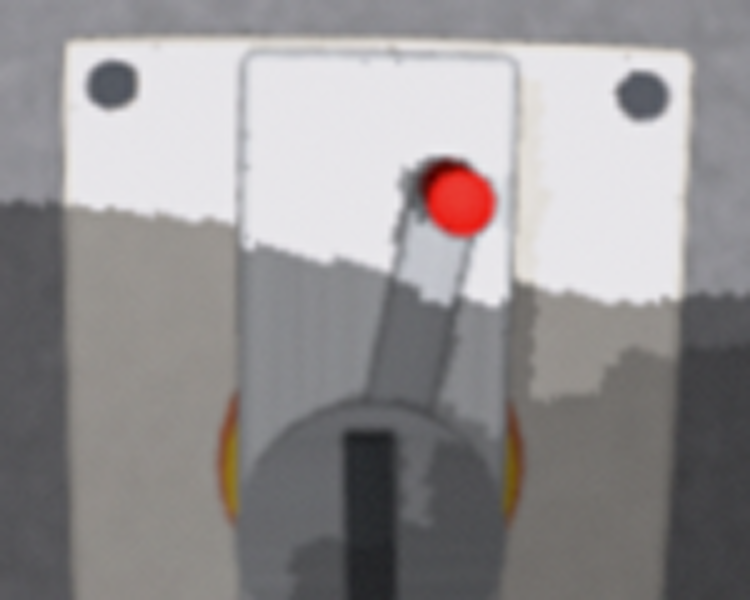

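Run:
```python
from h import *
c=cam("wrist"); o,M=st()
def W(x,y,z): return at(c,205+x/5-.4,85+y/5-.4,z)
a=W(370,434,.103); b=W(371,598,.105); d=b-a; print(a.round(4),b.round(4),"bar heading-90", np.arctan2(-d[0],d[1]))
l=W(239,540,.092);rr=W(505,540,.092); print("flange",l.round(4),rr.round(4),((l+rr)/2).round(4),np.linalg.norm(l-rr))
print("peg",W(462,203,.130).round(4))
ax=np.array([.553,.0955])
u=np.array([-np.sin(.31),np.cos(.31)])
print("axis from bar end",a[:2]+.022*u)
# bridge edges at z .072 for yaw
for x0,y0,x1,y1 in[(242,70,240,440),(518,70,505,440)]:
    p=W(x0,y0,.072);q=W(x1,y1,.072);d=q-p;print("bridge",p.round(4),q.round(4),np.arctan2(-d[0],d[1]))
# key: where is the key in tool frame? channel mouth corners in w4:
```

```text
t 8.95 pos [0.555  0.0935 0.2566] yhead -2.8318 z [-0. -0. -1.] F [ 0.19 -0.13 -1.57] g 0.128 j [ 0.167  0.345  0.206  1.432 -0.    -1.714]
[0.5607 0.0733 0.103 ] [0.551  0.1031 0.105 ] bar heading-90 0.31496023351226055
flange [0.578  0.1036 0.092 ] [0.5283 0.0877 0.092 ] [0.5532 0.0957 0.092 ] 0.05213442417032023
peg [0.5601 0.0261 0.13  ]
axis from bar end [0.55400461 0.09429437]
bridge [0.6052 0.0167 0.072 ] [0.5837 0.089  0.072 ] 0.2895571580883631
bridge [5.535e-01 1.000e-04 7.200e-02] [0.5319 0.0724 0.072 ] 0.28984954553162334
```

Run:
```python
from h import *
o,M=st(); print(totool(M,np.array([.5533,.0953,.141])-o["ee_pos"]))
```

```text
t 8.95 pos [0.555  0.0935 0.2566] yhead -2.8318 z [-0. -0. -1.] F [ 0.19 -0.13 -1.57] g 0.128 j [ 0.167  0.345  0.206  1.432 -0.    -1.714]
[ -2.2   1.  115.6]
```

move_arm([
  [-1, [-2.2, 1, 10], [0, 0, 0]],
  [-1, [0, 0, 25], [0, 0, 0]],
  [-1, [0, 0, 30], [0, 0, 0]],
  [-1, [0, 0, 25], [0, 0, 0]],
  [-1, [0, 0, 15], [0, 0, 0]],
  [-1, [0, 0, 10], [0, 0, 0]],
  [-1, [0, 0, 0], [0, 0, 0]],
  [-1, [0, 0, 0], [0, 0, 0]],
  [-1, [0, 0, 0], [0, 0, 0]],
])

```text
time_s: 9.85
ee_pos: [0.5542, 0.0962, 0.1427]
ee_rot: [0.808, -0.589, 0.001, -0.001]
ft_force: [0.0, 0.1, -1.2]
gripper_width: 0.133
```

Run:
```python
from h import *
c=cam("wrist"); cv2.imwrite("pics/w5.png",cv2.resize(c["img"],None,fx=1.4,fy=1.4)); c=cam("scene"); crop(c["img"],230,130,100,120,5,"pics/s5.png")
o,M=st(); print(totool(M,np.array([.5533,.0953,.121])-o["ee_pos"]))
```

```text
t 9.95 pos [0.5541 0.0963 0.1426] yhead -2.8307 z [ 0.001  0.    -1.   ] F [ 0.44  0.35 -1.66] g 0.135 j [ 0.172  0.37  -0.048  1.152  0.    -1.71 ]
[ 0.7  1.1 21.6]
```

View pics/w5.png

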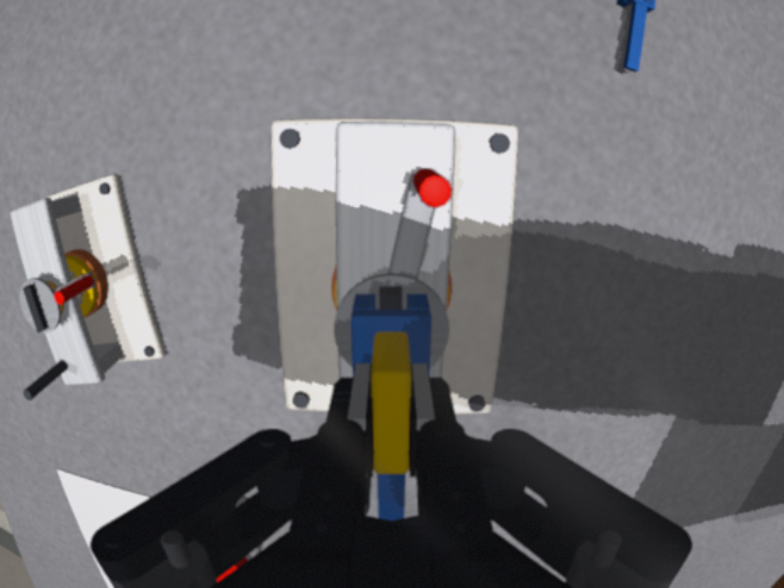

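View pics/s5.png

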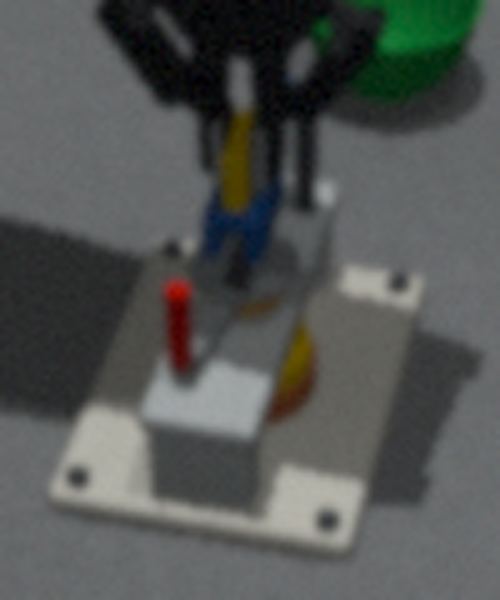

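move_arm([
  [-1, [0.3, 0.6, 4], [0, 0, 0]],
  [-1, [0, 0, 5], [0, 0, 0]],
  [-1, [0, 0, 4], [0, 0, 0]],
  [-1, [0, 0, 3], [0, 0, 0]],
  [-1, [0, 0, 0], [0, 0, 0]],
  [-1, [0, 0, 0], [0, 0, 0]],
])

```text
time_s: 10.55
ee_pos: [0.5532, 0.0957, 0.1258]
ee_rot: [0.808, -0.589, -0.0, -0.0]
ft_force: [0.6, 0.6, -2.9]
gripper_width: 0.132
```

Run:
```python
from h import *
o,M=st(); print(totool(M,np.array([.5533,.0953,.121])-o["ee_pos"]))
```

```text
t 10.55 pos [0.5532 0.0957 0.1258] yhead -2.8306 z [-0.  0. -1.] F [ 0.63  0.56 -2.89] g 0.132 j [ 0.171  0.378 -0.079  1.113  0.    -1.71 ]
[0.5 0.  4.8]
```

Underside is now about 97 mm with no contact, so the channel is over the bar. I lower the rest.

move_arm([
  [-1, [0, 0, 2], [0, 0, 0]],
  [-1, [0, 0, 2], [0, 0, 0]],
  [-1, [0, 0, 1], [0, 0, 0]],
  [-1, [0, 0, 0], [0, 0, 0]],
  [-1, [0, 0, 0], [0, 0, 0]],
])

```text
time_s: 11.05
ee_pos: [0.5532, 0.0957, 0.121]
ee_rot: [0.808, -0.589, 0.0, -0.0]
ft_force: [0.1, 1.0, 3.1]
gripper_width: 0.128
```

Run:
```python
from h import *
o,M=st(); c=cam("scene"); crop(c["img"],230,130,100,120,5,"pics/s6.png")
```

```text
t 11.05 pos [0.5532 0.0957 0.121 ] yhead -2.8307 z [ 0.  0. -1.] F [0.07 1.02 3.1 ] g 0.128 j [ 0.171  0.381 -0.088  1.102  0.    -1.71 ]
```

View pics/s6.png

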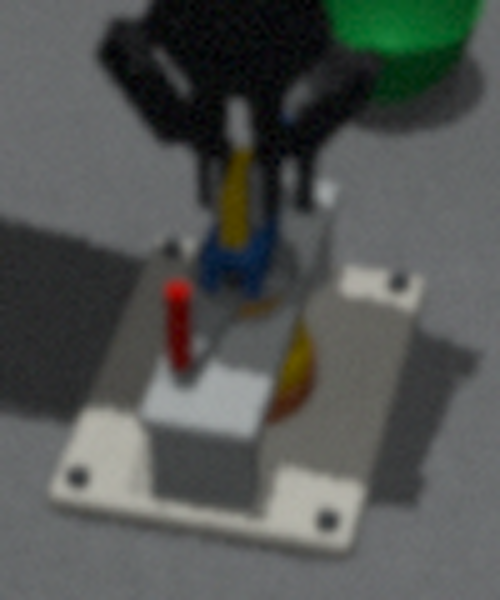

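Seated: z force stepped up 6 N at the expected height. I open the fingers and lift off.

move_arm([
  [0.3, [0, 0, 0], [0, 0, 0]],
  [0.3, [0, 0, 0], [0, 0, 0]],
  [0.3, [0, 0, 0], [0, 0, 0]],
  [0.3, [0, 0, 0], [0, 0, 0]],
  [0.3, [0, 0, -5], [0, 0, 0]],
  [0.3, [0, 0, -25], [0, 0, 0]],
  [0.3, [0, 0, -40], [0, 0, 0]],
  [0.3, [0, 0, -30], [0, 0, 0]],
  [0.3, [0, 0, 0], [0, 0, 0]],
  [0.3, [0, 0, 0], [0, 0, 0]],
])

```text
time_s: 12.1
ee_pos: [0.5535, 0.0958, 0.2213]
ee_rot: [0.808, -0.589, 0.0, -0.0]
ft_force: [1.0, 0.5, -0.3]
gripper_width: 0.645
```

Run:
```python
from h import *
c=cam("scene"); crop(c["img"],230,130,100,120,5,"pics/s7.png")
c=cam("wrist"); cv2.imwrite("pics/w7.png",cv2.resize(c["img"],None,fx=1.4,fy=1.4)); o,M=st()
```

```text
t 12.2 pos [0.5527 0.0956 0.2199] yhead -2.8307 z [-0.001 -0.    -1.   ] F [-0.27  0.14 -0.73] g 0.65 j [ 0.171  0.344  0.112  1.34  -0.    -1.71 ]
```

View pics/s7.png

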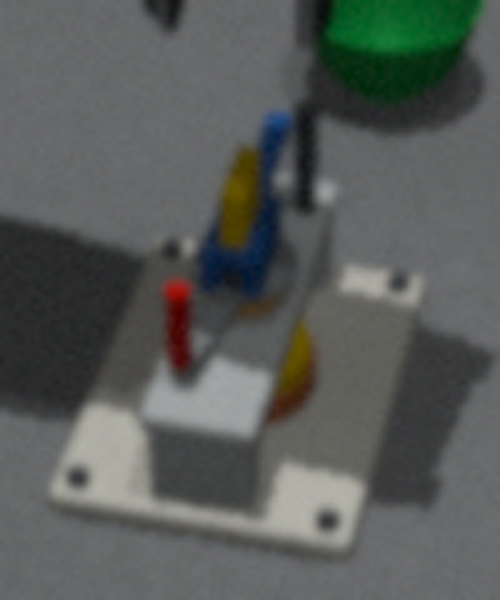

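View pics/w7.png

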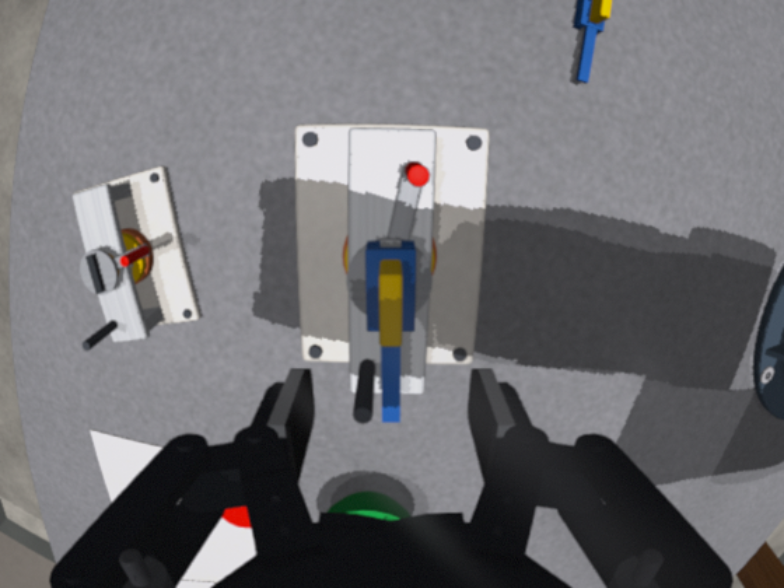

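Key is seated with its arm beside the post and clear of the fingers. Now over the peg, with the jaws part open and straddling it along the tangent.

Run:
```python
from h import *
o,M=st(); print(totool(M,np.array([.5602,.0262,.2])-o["ee_pos"]))
```

```text
t 12.2 pos [0.5527 0.0956 0.2199] yhead -2.8307 z [-0.001 -0.    -1.   ] F [-0.27  0.14 -0.73] g 0.65 j [ 0.171  0.344  0.112  1.34  -0.    -1.71 ]
[68.4 14.1 19.9]
```

move_arm([
  [-0.3, [17, 3.5, 0], [0, 0, 0]],
  [-0.3, [17, 3.5, 0], [0, 0, 0]],
  [-0.3, [17, 3.5, 0], [0, 0, 0]],
  [-0.3, [17.4, 3.6, 0], [0, 0, 0]],
  [-0.3, [0, 0, 0], [0, 0, 6]],
  [-0.3, [0, 0, 0], [0, 0, 6.1]],
  [-0.3, [0, 0, 20], [0, 0, 0]],
  [-0.3, [0, 0, 0], [0, 0, 0]],
  [-0.3, [0, 0, 0], [0, 0, 0]],
])

```text
time_s: 13.1
ee_pos: [0.5599, 0.0262, 0.2002]
ee_rot: [0.742, -0.671, -0.001, 0.001]
ft_force: [0.3, -0.7, 0.3]
gripper_width: 0.348
```

Run:
```python
from h import *
c=cam("wrist"); cv2.imwrite("pics/w8.png",cv2.resize(c["img"],None,fx=1.4,fy=1.4)); o,M=st()
print(totool(M,np.array([.5602,.0262,.1])-o["ee_pos"]))
```

```text
t 13.15 pos [0.5604 0.0263 0.2008] yhead -3.0414 z [-0.001 -0.    -1.   ] F [ 0.65 -0.01  0.46] g 0.352 j [ 0.047  0.347  0.068  1.293  0.    -1.624]
[1.000e-01 1.000e-01 1.008e+02]
```

View pics/w8.png

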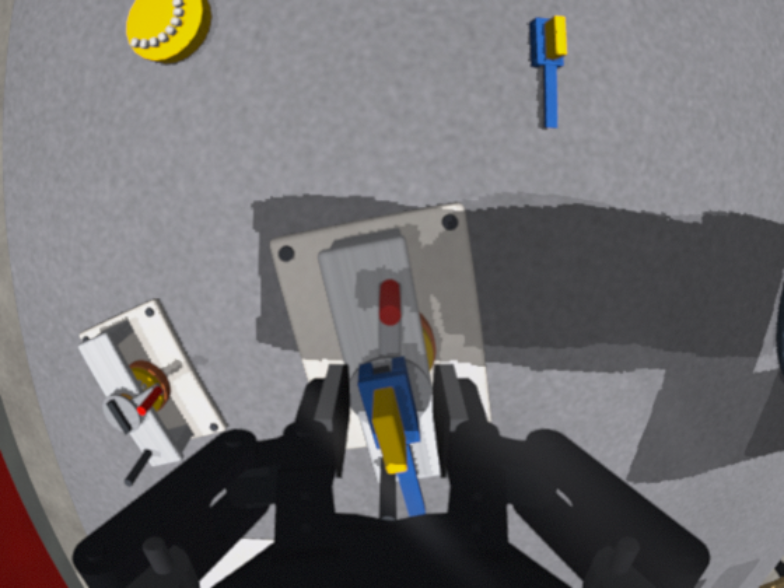

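The peg at column 390 is midway between the pads (347 and 433). I go down around it.

move_arm([
  [-0.3, [0, 0, 20], [0, 0, 0]],
  [-0.3, [0, 0, 30], [0, 0, 0]],
  [-0.3, [0, 0, 25], [0, 0, 0]],
  [-0.3, [0, 0, 17], [0, 0, 0]],
  [-0.3, [0, 0, 11], [0, 0, 0]],
  [-0.3, [0, 0, 0], [0, 0, 0]],
  [-0.3, [0, 0, 0], [0, 0, 0]],
])

```text
time_s: 13.85
ee_pos: [0.5611, 0.0263, 0.0987]
ee_rot: [0.742, -0.671, 0.0, -0.0]
ft_force: [0.4, -0.4, -0.3]
gripper_width: 0.349
```

```bash
cat >> h.py <<'E'
AX=np.array([.5533,.0953])
def tan():
    o,M=st(); d=o["ee_pos"][:2]-AX; rr=np.hypot(*d); h=np.arctan2(d[1],d[0]); t=np.array([np.sin(h),-np.cos(h)]); n=d/rr
    F=o["ft_force"][:2]; yh=np.arctan2(M[1,1],M[0,1]); e=(yh-(h-np.pi/2)+np.pi)%(2*np.pi)-np.pi
    print("r",(rr*1000).round(1),"ang(from start cw)",round(float(-1.472-h)%(2*np.pi),4),"Ft",round(float(F@t),2),"Fn",round(float(F@n),2),"yawerr deg",round(float(np.degrees(e)),2))
E
python3 - <<'E'
from h import *
tan(); c=cam("wrist"); cv2.imwrite("pics/w9.png",cv2.resize(c["img"],None,fx=1.4,fy=1.4))
E
```

```text
t 13.85 pos [0.5611 0.0263 0.0987] yhead -3.0417 z [ 0.001  0.    -1.   ] F [ 0.43 -0.36 -0.26] g 0.349 j [ 0.047  0.396 -0.125  1.049  0.    -1.624]
r 69.4 ang(from start cw) 6.2693 Ft -0.39 Fn 0.41 yawerr deg -0.74
```

View pics/w9.png

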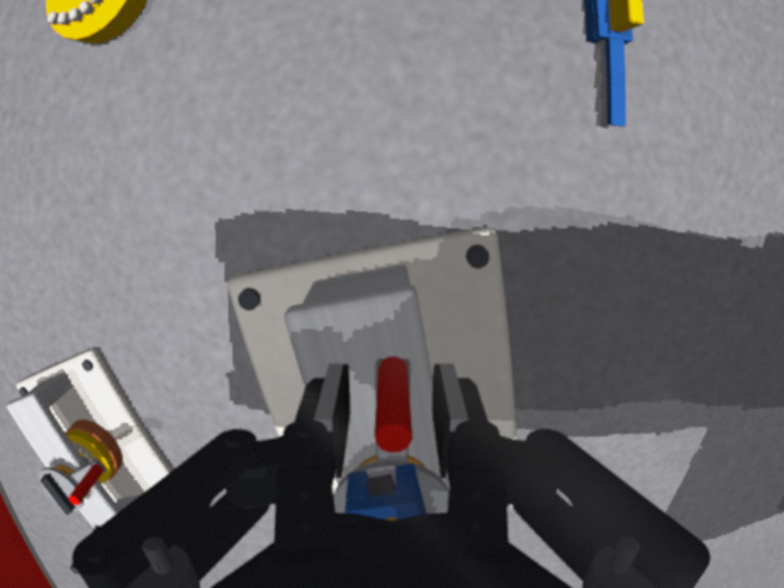

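move_arm([
  [-0.3, [0, 3.7, 0], [0, 0, 3]],
  [-0.3, [-0.1, 3.7, 0], [0, 0, 3]],
  [-0.3, [-0.1, 3.7, 0], [0, 0, 3]],
  [-0.3, [-0.1, 3.7, 0], [0, 0, 3]],
  [-0.3, [-0.1, 3.7, 0], [0, 0, 3]],
  [-0.3, [-0.1, 3.7, 0], [0, 0, 3]],
  [-0.3, [-0.1, 3.7, 0], [0, 0, 3]],
  [-0.3, [0, 0, 0], [0, 0, 0]],
])

```text
time_s: 14.7
ee_pos: [0.5355, 0.0284, 0.099]
ee_rot: [-0.606, 0.795, -0.001, 0.001]
ft_force: [0.5, -0.2, -0.2]
gripper_width: 0.349
```

Run:
```python
from h import *
tan(); c=cam("wrist"); cv2.imwrite("pics/w10.png",cv2.resize(c["img"],None,fx=1.4,fy=1.4))
```

```text
t 14.7 pos [0.5355 0.0284 0.099 ] yhead 2.874 z [ 0.002 -0.    -1.   ] F [ 0.52 -0.17 -0.23] g 0.349 j [ 0.053  0.346 -0.198  1.026 -0.    -1.25 ]
r 69.2 ang(from start cw) 0.3584 Ft -0.55 Fn 0.03 yawerr deg -0.46
```

View pics/w10.png

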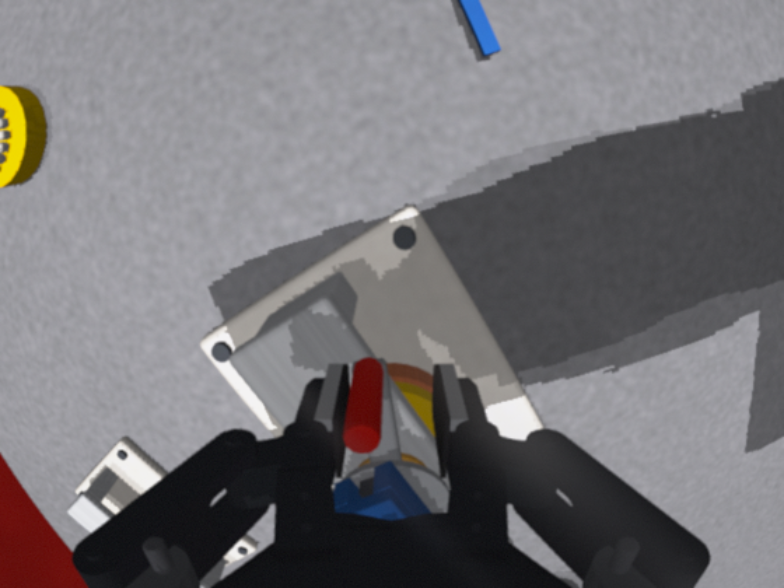

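move_arm([
  [-0.3, [-0.1, 3.7, 0], [0, 0, 3]],
  [-0.3, [-0.1, 3.7, 0], [0, 0, 3]],
  [-0.3, [-0.1, 3.7, 0], [0, 0, 3]],
  [-0.3, [-0.1, 3.7, 0], [0, 0, 3]],
])

```text
time_s: 15.15
ee_pos: [0.5219, 0.0337, 0.0986]
ee_rot: [-0.52, 0.854, -0.0, 0.001]
ft_force: [2.0, -1.8, 1.3]
gripper_width: 0.352
```

Run:
```python
from h import *
tan()
```

```text
t 15.15 pos [0.5219 0.0337 0.0986] yhead 2.6649 z [ 0.002 -0.    -1.   ] F [ 2.02 -1.75  1.3 ] g 0.352 j [ 0.065  0.321 -0.234  1.014 -0.    -1.03 ]
r 69.2 ang(from start cw) 0.5696 Ft -2.6 Fn 0.65 yawerr deg -0.34
```

move_arm([
  [-0.3, [0, 1.8, 0], [0, 0, 1.5]],
  [-0.3, [-0.1, 1.8, 0], [0, 0, 1.5]],
  [-0.3, [0, 1.8, 0], [0, 0, 1.5]],
])

```text
time_s: 15.45
ee_pos: [0.5168, 0.0364, 0.098]
ee_rot: [-0.486, 0.874, -0.0, 0.0]
ft_force: [1.2, -0.6, 1.2]
gripper_width: 0.35
```

Run:
```python
from h import *
tan()
```

```text
t 15.45 pos [0.5168 0.0364 0.098 ] yhead 2.5861 z [ 0.001  0.    -1.   ] F [ 1.17 -0.6   1.24] g 0.35 j [ 0.07   0.313 -0.247  1.01  -0.    -0.945]
r 69.3 ang(from start cw) 0.6541 Ft -1.31 Fn -0.11 yawerr deg -0.01
```

move_arm([
  [-0.3, [0, 1.8, 0], [0, 0, 1.5]],
  [-0.3, [-0.1, 1.8, 0], [0, 0, 1.5]],
  [-0.3, [0, 1.8, 0], [0, 0, 1.5]],
])

```text
time_s: 15.75
ee_pos: [0.512, 0.0395, 0.0978]
ee_rot: [-0.451, 0.893, -0.0, 0.0]
ft_force: [2.5, -0.4, 0.7]
gripper_width: 0.349
```

move_arm([
  [-0.3, [0, 1.8, 0], [0, 0, 1.5]],
  [-0.3, [-0.1, 1.8, 0], [0, 0, 1.5]],
  [-0.3, [0, 1.8, 0], [0, 0, 1.5]],
])

```text
time_s: 16.05
ee_pos: [0.5077, 0.0429, 0.0978]
ee_rot: [-0.415, 0.91, -0.0, -0.0]
ft_force: [1.4, -1.6, 2.3]
gripper_width: 0.348
```

move_arm([
  [-0.3, [0, 1.8, 0], [0, 0, 1.5]],
  [-0.3, [-0.1, 1.8, 0], [0, 0, 1.5]],
  [-0.3, [0, 1.8, 0], [0, 0, 1.5]],
])

```text
time_s: 16.35
ee_pos: [0.5038, 0.0466, 0.0978]
ee_rot: [-0.379, 0.925, -0.0, -0.0]
ft_force: [1.1, -1.2, 0.8]
gripper_width: 0.351
```

move_arm([
  [-0.3, [0, 1.8, 0], [0, 0, 1.5]],
  [-0.3, [-0.1, 1.8, 0], [0, 0, 1.5]],
  [-0.3, [0, 1.8, 0], [0, 0, 1.5]],
])

```text
time_s: 16.65
ee_pos: [0.5002, 0.0506, 0.0978]
ee_rot: [-0.343, 0.939, -0.0, -0.0]
ft_force: [0.5, -1.8, 2.0]
gripper_width: 0.35
```

Run:
```python
from h import *
tan()
c=cam("wrist"); cv2.imwrite("pics/w11.png",cv2.resize(c["img"],None,fx=1.4,fy=1.4))
```

```text
t 16.65 pos [0.5002 0.0506 0.0978] yhead 2.2704 z [-0. -0. -1.] F [ 0.54 -1.77  2.01] g 0.35 j [ 0.101  0.284 -0.287  0.999 -0.    -0.599]
r 69.4 ang(from start cw) 0.9703 Ft -1.7 Fn 0.72 yawerr deg 0.02
```

View pics/w11.png

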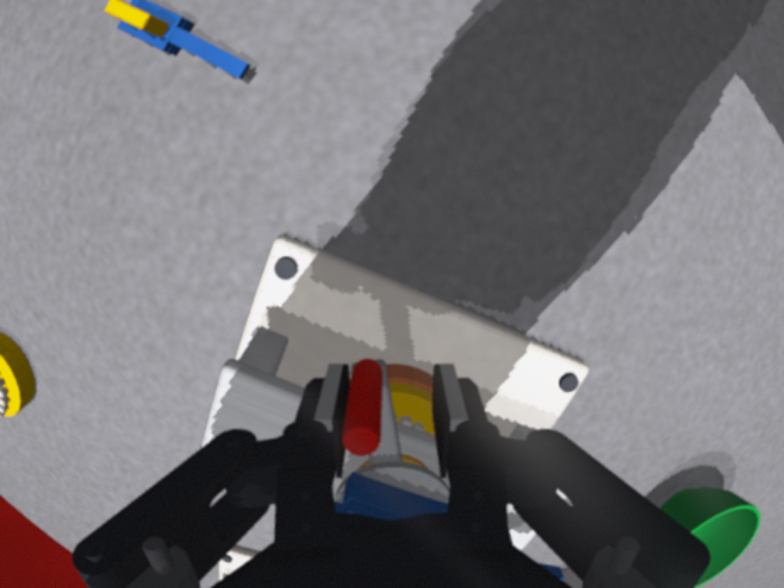

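The nut is following and still free at about 0.84 rad. I continue.

move_arm([
  [-0.3, [0, 1.8, 0], [0, 0, 1.5]],
  [-0.3, [-0.1, 1.8, 0], [0, 0, 1.5]],
  [-0.3, [0, 1.8, 0], [0, 0, 1.5]],
])

```text
time_s: 17.0
ee_pos: [0.4969, 0.0549, 0.0978]
ee_rot: [-0.306, 0.952, -0.0, -0.0]
ft_force: [-0.7, -2.1, 1.7]
gripper_width: 0.351
```

move_arm([
  [-0.3, [0, 1.8, 0], [0, 0, 1.5]],
  [-0.3, [-0.1, 1.8, 0], [0, 0, 1.5]],
  [-0.3, [0, 1.8, 0], [0, 0, 1.5]],
])

```text
time_s: 17.3
ee_pos: [0.4939, 0.0595, 0.0978]
ee_rot: [-0.268, 0.963, 0.0, -0.0]
ft_force: [0.0, -2.7, 1.3]
gripper_width: 0.351
```

move_arm([
  [-0.3, [0, 1.8, 0], [0, 0, 1.5]],
  [-0.3, [-0.1, 1.8, 0], [0, 0, 1.5]],
  [-0.3, [0, 1.8, 0], [0, 0, 1.5]],
])

```text
time_s: 17.6
ee_pos: [0.4913, 0.0642, 0.0977]
ee_rot: [-0.23, 0.973, -0.0, -0.0]
ft_force: [-0.3, -3.0, 1.2]
gripper_width: 0.35
```

move_arm([
  [-0.3, [0, 1.8, 0], [0, 0, 1.5]],
  [-0.3, [-0.1, 1.8, 0], [0, 0, 1.5]],
  [-0.3, [0, 1.8, 0], [0, 0, 1.5]],
])

```text
time_s: 17.9
ee_pos: [0.4891, 0.0691, 0.0978]
ee_rot: [-0.192, 0.981, 0.0, -0.0]
ft_force: [-0.7, -2.6, 1.6]
gripper_width: 0.351
```

Run:
```python
from h import *
tan()
```

```text
t 17.9 pos [0.4891 0.0691 0.0978] yhead 1.9563 z [-0. -0. -1.] F [-0.7  -2.56  1.58] g 0.351 j [ 0.14   0.268 -0.31   0.993  0.    -0.245]
r 69.3 ang(from start cw) 1.2826 Ft -2.11 Fn 1.61 yawerr deg -0.09
```

move_arm([
  [-0.3, [0, 1.8, 0], [0, 0, 1.5]],
  [-0.3, [-0.1, 1.8, 0], [0, 0, 1.5]],
  [-0.3, [0, 0, 0], [0, 0, 0]],
])

```text
time_s: 18.2
ee_pos: [0.4879, 0.0726, 0.0978]
ee_rot: [-0.166, 0.986, 0.0, -0.0]
ft_force: [-1.2, -1.7, -0.7]
gripper_width: 0.349
```

Run:
```python
from h import *
tan()
```

```text
t 18.2 pos [0.4879 0.0726 0.0978] yhead 1.905 z [-0.  0. -1.] F [-1.25 -1.73 -0.66] g 0.349 j [ 0.148  0.266 -0.312  0.993  0.    -0.187]
r 69.2 ang(from start cw) 1.3359 Ft -1.23 Fn 1.74 yawerr deg 0.03
```

Run:
```python
from h import *
c=cam("scene"); crop(c["img"],230,130,100,120,5,"pics/s12.png")
```

```text
(no output)
```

View pics/s12.png

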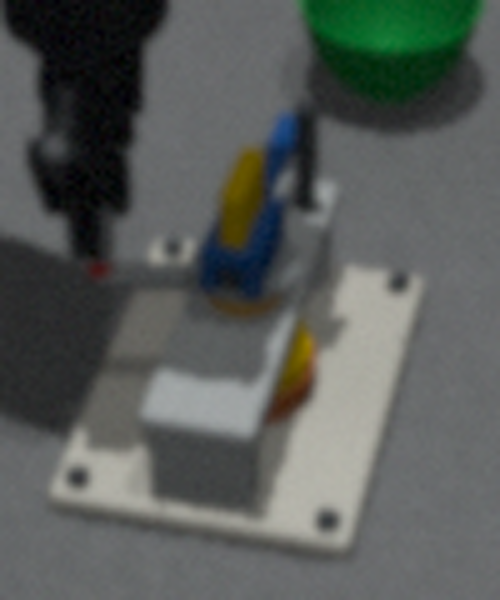

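move_arm([
  [-0.3, [0, 1.8, 0], [0, 0, 1.5]],
  [-0.3, [-0.1, 1.8, 0], [0, 0, 1.5]],
])

```text
time_s: 18.45
ee_pos: [0.487, 0.0759, 0.0978]
ee_rot: [-0.14, 0.99, 0.0, 0.0]
ft_force: [-0.1, -2.7, 0.2]
gripper_width: 0.353
```

Run:
```python
from h import *
tan()
```

```text
t 18.45 pos [0.487  0.0759 0.0978] yhead 1.8515 z [ 0.  0. -1.] F [-0.08 -2.69  0.16] g 0.353 j [ 0.155  0.265 -0.313  0.992  0.    -0.126]
r 69.1 ang(from start cw) 1.3856 Ft -2.56 Fn 0.83 yawerr deg -0.19
```

Arm now rests at the post, peg and lever are swinging toward stand -x. Seating should be near, so I use small steps.

move_arm([
  [-0.3, [0, 1.8, 0], [0, 0, 1.5]],
  [-0.3, [0, 1.8, 0], [0, 0, 1.5]],
])

```text
time_s: 18.65
ee_pos: [0.4862, 0.0791, 0.0979]
ee_rot: [-0.114, 0.994, -0.0, 0.0]
ft_force: [2.4, -6.2, -0.4]
gripper_width: 0.346
```

Run:
```python
from h import *
tan()
```

```text
t 18.65 pos [0.4862 0.0791 0.0979] yhead 1.7988 z [ 0.    -0.001 -1.   ] F [ 2.41 -6.22 -0.41] g 0.346 j [ 0.162  0.265 -0.314  0.992 -0.001 -0.066]
r 69.0 ang(from start cw) 1.4323 Ft -6.61 Fn -0.88 yawerr deg -0.53
```

Seating has begun at 6.6 N.

move_arm([
  [-0.3, [0, 1, 0], [0, 0, 0.8]],
  [-0.3, [0, 0, 0], [0, 0, 0]],
])

```text
time_s: 18.85
ee_pos: [0.486, 0.0799, 0.0979]
ee_rot: [-0.107, 0.994, -0.001, 0.0]
ft_force: [2.5, -5.9, -1.0]
gripper_width: 0.348
```

Run:
```python
from h import *
tan()
```

```text
t 18.85 pos [0.486  0.0799 0.0979] yhead 1.7854 z [ 0.001 -0.001 -1.   ] F [ 2.54 -5.91 -1.04] g 0.348 j [ 0.164  0.265 -0.314  0.992 -0.001 -0.051]
r 69.0 ang(from start cw) 1.4451 Ft -6.33 Fn -1.16 yawerr deg -0.56
```

move_arm([
  [-0.3, [0, 1, 0], [0, 0, 0.8]],
  [-0.3, [0, 1, 0], [0, 0, 0.8]],
  [-0.3, [0, 0, 0], [0, 0, 0]],
])

```text
time_s: 19.15
ee_pos: [0.4857, 0.0817, 0.0979]
ee_rot: [-0.093, 0.996, -0.001, 0.0]
ft_force: [2.3, -9.2, -1.2]
gripper_width: 0.352
```

Run:
```python
from h import *
tan()
```

```text
t 19.15 pos [0.4857 0.0817 0.0979] yhead 1.7574 z [ 0.001 -0.002 -1.   ] F [ 2.27 -9.18 -1.24] g 0.352 j [ 0.168  0.264 -0.314  0.992 -0.002 -0.019]
r 69.0 ang(from start cw) 1.4709 Ft -9.45 Fn -0.41 yawerr deg -0.69
```

move_arm([
  [-0.3, [0, 1, 0], [0, 0, 0.8]],
  [-0.3, [0, 1, 0], [0, 0, 0.8]],
  [-0.3, [0, 0, 0], [0, 0, 0]],
])

```text
time_s: 19.45
ee_pos: [0.4853, 0.0835, 0.0979]
ee_rot: [-0.079, 0.997, -0.001, 0.0]
ft_force: [3.3, -11.1, -1.7]
gripper_width: 0.349
```

Run:
```python
from h import *
tan()
```

```text
t 19.45 pos [0.4853 0.0835 0.0979] yhead 1.7293 z [ 0.001 -0.002 -1.   ] F [  3.28 -11.07  -1.67] g 0.349 j [ 0.172  0.264 -0.314  0.992 -0.002  0.013]
r 69.0 ang(from start cw) 1.4972 Ft -11.47 Fn -1.33 yawerr deg -0.79
```

One more millimetre and a bit, then hold.

move_arm([
  [-0.3, [0, 1.3, 0], [0, 0, 1]],
  [-0.3, [0, 0, 0], [0, 0, 0]],
  [-0.3, [0, 0, 0], [0, 0, 0]],
  [-0.3, [0, 0, 0], [0, 0, 0]],
  [-0.3, [0, 0, 0], [0, 0, 0]],
])

```text
time_s: 19.95
ee_pos: [0.4851, 0.0846, 0.0978]
ee_rot: [-0.071, 0.997, -0.001, 0.0]
ft_force: [2.0, -10.8, -0.8]
gripper_width: 0.351
```

Run:
```python
from h import *
tan()
```

```text
t 19.95 pos [0.4851 0.0846 0.0978] yhead 1.7122 z [ 0.001 -0.002 -1.   ] F [  1.95 -10.83  -0.84] g 0.351 j [ 0.174  0.264 -0.314  0.992 -0.002  0.033]
r 69.1 ang(from start cw) 1.5135 Ft -11.01 Fn -0.25 yawerr deg -0.84
```

move_arm([
  [-0.3, [0, 0, 0], [0, 0, 0]],
  [-0.3, [0, 0, 0], [0, 0, 0]],
])

```text
time_s: 20.15
ee_pos: [0.4851, 0.0846, 0.0978]
ee_rot: [-0.071, 0.997, -0.001, 0.0]
ft_force: [2.4, -10.2, -1.1]
gripper_width: 0.349
```

Run:
```python
from h import *
tan(); c=cam("scene"); crop(c["img"],230,130,100,120,5,"pics/s13.png")
```

```text
t 20.15 pos [0.4851 0.0846 0.0978] yhead 1.7122 z [ 0.001 -0.002 -1.   ] F [  2.43 -10.15  -1.09] g 0.349 j [ 0.174  0.264 -0.314  0.992 -0.002  0.033]
r 69.1 ang(from start cw) 1.5138 Ft -10.41 Fn -0.83 yawerr deg -0.82
```

View pics/s13.png

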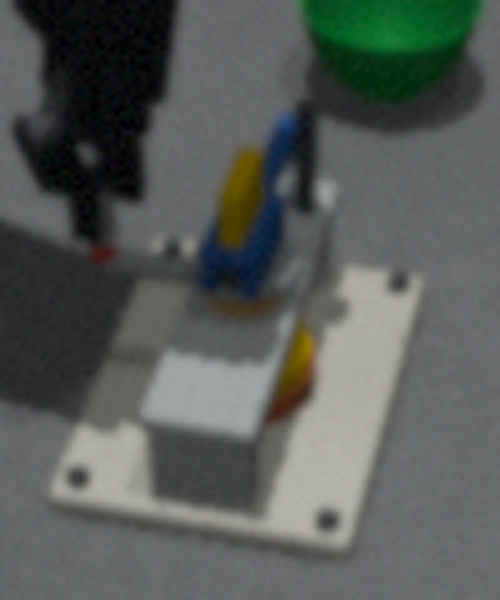

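Holding about 10.7 N. Two more millimetres should bring it to about 13 N.

move_arm([
  [-0.3, [0, 1, 0], [0, 0, 0.8]],
  [-0.3, [0, 1, 0], [0, 0, 0.8]],
  [-0.3, [0, 0, 0], [0, 0, 0]],
  [-0.3, [0, 0, 0], [0, 0, 0]],
])

```text
time_s: 20.6
ee_pos: [0.4848, 0.0864, 0.0978]
ee_rot: [-0.057, 0.998, -0.001, 0.0]
ft_force: [2.7, -13.4, -0.2]
gripper_width: 0.351
```

Run:
```python
from h import *
tan()
```

```text
t 20.6 pos [0.4848 0.0864 0.0978] yhead 1.6842 z [ 0.001 -0.003 -1.   ] F [  2.67 -13.4   -0.21] g 0.351 j [ 0.178  0.264 -0.314  0.992 -0.003  0.065]
r 69.0 ang(from start cw) 1.5397 Ft -13.63 Fn -0.91 yawerr deg -0.94
```

move_arm([
  [-0.3, [0, 0, 0], [0, 0, 0]],
  [-0.3, [0, 0, 0], [0, 0, 0]],
  [-0.3, [0, 0, 0], [0, 0, 0]],
  [-0.3, [0, 0, 0], [0, 0, 0]],
  [-0.3, [0, 0, 0], [0, 0, 0]],
])

```text
time_s: 21.1
ee_pos: [0.4848, 0.0863, 0.0978]
ee_rot: [-0.057, 0.998, -0.001, 0.0]
ft_force: [3.6, -13.5, -0.7]
gripper_width: 0.348
```

Run:
```python
from h import *
tan()
```

```text
t 21.1 pos [0.4848 0.0863 0.0978] yhead 1.6841 z [ 0.001 -0.003 -1.   ] F [  3.65 -13.49  -0.7 ] g 0.348 j [ 0.178  0.265 -0.314  0.992 -0.003  0.065]
r 69.0 ang(from start cw) 1.5394 Ft -13.85 Fn -1.86 yawerr deg -0.96
```

Held 13.7 N for 0.7 s. I back off slowly and then lift clear.

move_arm([
  [-0.3, [0, -2, 0], [0, 0, 0]],
  [-0.3, [0, -2, 0], [0, 0, 0]],
  [-0.3, [0, -2, 0], [0, 0, 0]],
  [-0.3, [0, -2, 0], [0, 0, 0]],
  [-0.3, [0, -2, 0], [0, 0, 0]],
  [-0.3, [0, -2, 0], [0, 0, 0]],
  [-0.3, [0, 0, 0], [0, 0, 0]],
])

```text
time_s: 21.8
ee_pos: [0.4859, 0.0754, 0.0978]
ee_rot: [-0.058, 0.998, 0.0, -0.0]
ft_force: [-0.5, 0.6, -0.5]
gripper_width: 0.35
```

Run:
```python
from h import *
tan(); c=cam("wrist"); cv2.imwrite("pics/w14.png",cv2.resize(c["img"],None,fx=1.4,fy=1.4))
```

```text
t 21.8 pos [0.4859 0.0754 0.0978] yhead 1.686 z [-0.  0. -1.] F [-0.49  0.59 -0.46] g 0.35 j [ 0.154  0.263 -0.316  0.992  0.     0.039]
r 70.3 ang(from start cw) 1.383 Ft 0.7 Fn 0.31 yawerr deg -9.82
```

View pics/w14.png

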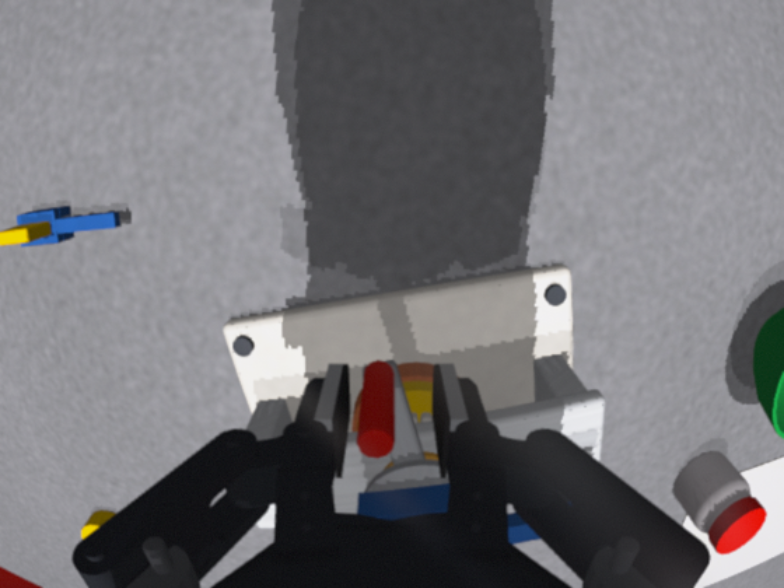

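The peg stands free between the pads, with a gap on the left. I lift straight up.

move_arm([
  [-0.3, [0, -2, -5], [0, 0, 0]],
  [-0.3, [0, 0, -20], [0, 0, 0]],
  [-0.3, [0, 0, -35], [0, 0, 0]],
  [-0.3, [0, 0, -40], [0, 0, 0]],
  [-0.3, [0, 0, -30], [0, 0, 0]],
  [-0.3, [0, 0, 0], [0, 0, 0]],
  [-0.3, [0, 0, 0], [0, 0, 0]],
])

```text
time_s: 22.55
ee_pos: [0.4865, 0.0736, 0.2283]
ee_rot: [-0.058, 0.998, 0.0, 0.001]
ft_force: [0.4, -0.5, 0.2]
gripper_width: 0.352
```

move_arm([
  [-0.3, [30, 0, 0], [0, 0, 0]],
  [-0.3, [30, 0, 0], [0, 0, 0]],
  [-0.3, [30, 0, 0], [0, 0, 0]],
  [-0.3, [0, 0, 0], [0, 0, 0]],
  [-0.3, [0, 0, 0], [0, 0, 0]],
  [-0.3, [0, 0, 0], [0, 0, 0]],
])

```text
time_s: 23.15
ee_pos: [0.397, 0.0632, 0.2273]
ee_rot: [-0.058, 0.998, -0.0, -0.0]
ft_force: [-1.0, -0.0, 0.1]
gripper_width: 0.347
```

Run:
```python
from h import *
st(); c=cam("top"); crop(c["img"],120,195,195,120,4,"pics/t15.png"); c=cam("scene"); crop(c["img"],230,110,130,130,5,"pics/s15.png")
```

```text
t 23.15 pos [0.397  0.0632 0.2273] yhead 1.6862 z [-0.001 -0.    -1.   ] F [-1.   -0.01  0.07] g 0.347 j [ 0.158  0.013 -0.272  1.286  0.     0.042]
```

View pics/t15.png

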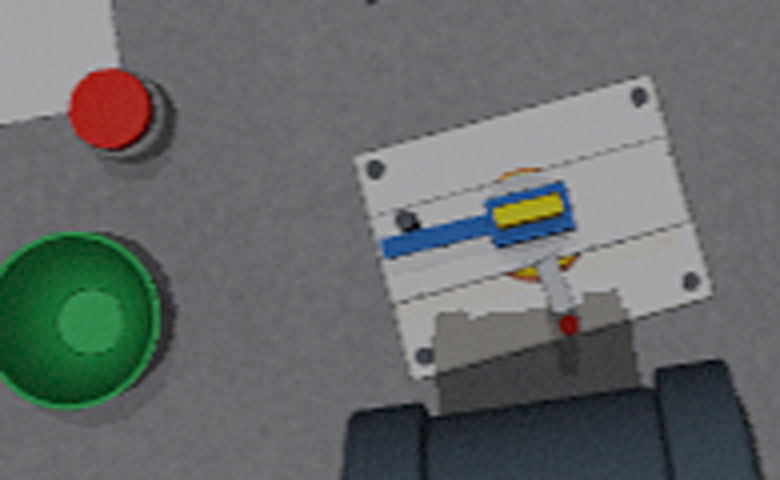

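View pics/s15.png

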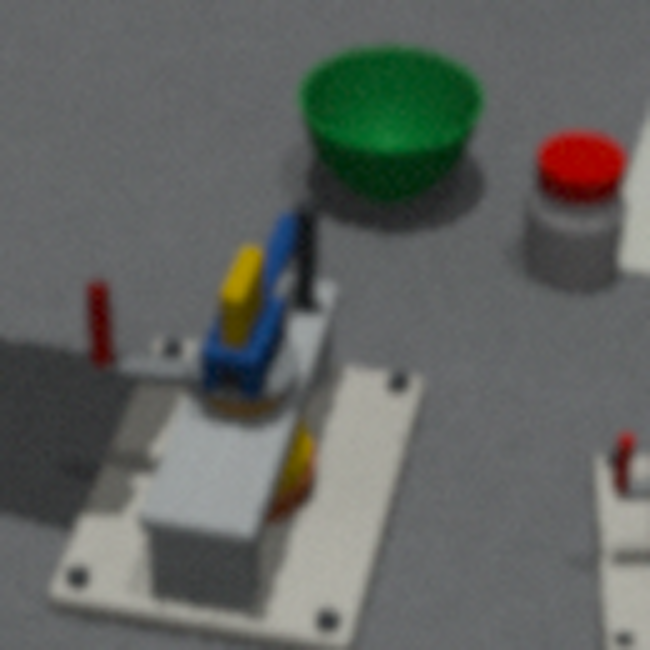

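Run:
```python
from h import *
print(r.job_done())
```

```text
the job is handed in; nothing more can be done
None
```

The job is handed in at about 23 s of the 58 s allowed. The hand-in gives no verdict, so what follows is from my own readings.

- **Key:** I placed the larger key on the screw head, with its arm on the post's -x side, and let go. The z force stepped up about 6 N just as the underside reached the flange height of 92 mm. In the last pictures it sits level, with its arm resting on the post.
- **Nut:** I turned the lever clockwise by about 1.3 to 1.4 rad with one finger pad. It seated, with the peg force stepping to about 6.5 N. I brought it up in steps of 1 to 2 mm and held 13.6–13.9 N for about 0.7 s; no reading was above 14 N. The force on the post itself I could not measure.
- **A first hold came out low:** it settled at about 10.5–11 N instead of 13 N, so I pushed 2 mm further.
- **After letting go:** the wrist force is within noise (about 1 N or less), the gripper is well clear, and the peg has stayed far beyond 28 mm from its start.
- **Screw setting:** it was not measured directly, because the key covers the head. From the key's swing onto the post I estimate that the head's end moved 1–2 mm, against the 5.5 mm limit.
- **Bystanders:** the bowl and jar look unmoved and nothing touched them. The cast is still under the bridge.

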